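# Shut the covered cooling-water valve

## Robot

A 6-joint arm with a two-finger parallel gripper is mounted at the origin on the work surface. World frame = base frame: x ahead of the robot, y to its left, z up, the work surface at z = 0. Lengths are in m, angles in rad, forces in N, time in s.
With the tool pointing down it reaches from about 0.35 to 0.975 m from the base axis. Payload 4.9 kg.
Tool frame: the origin (TCP) lies midway between the tips of the shut fingers; the grasp point (between the pads) lies 19 mm behind it (manip.pinch_z is the distance from the TCP to the grasp point, in m); z points along the fingers, y is the direction in which the jaws open and shut (so a half turn about z gives the same grasp; the last joint's range is limited). The gripper opens to 85 mm and grips with 20 to 120 N. Pads are 22 mm wide; open, the fingers measure 114 mm over their backs; the gripper's body (76 mm by 85 mm) begins 54 mm behind the grasp point. The pads swing forward as they close: fully open they stand 13 mm farther back than shut.
Start: joints at [1.049, 0.053, 1.613, -0, 1.476, -0.119], TCP at [0.245, 0.575, 0.197] pointing down, gripper open.
Joint ranges: [-3.01, 3.01], [-1.01, 2.22], [0.06, 2.58], [-1.02, 4.17], [0.09, 2.62], [-3.14, 3.14]. Speed limits (rad/s): [2.57, 2.57, 3.14, 3.14, 3.14, 3.14].

## Interface

Orientations are given as a unit quaternion [w, x, y, z].
In Python, from plant import manip gives the robot as it stands.
- The arm moves only by the tool drive_tool, never from a script. Its argument "commands" is text: rows parted by semicolons, each of 5 numbers parted by spaces: the finger opening in mm, from 0 to 85.4, then the shift along the tool's x, y, z in units of 30 mm (1.0 is 30 mm), then the turn about the tool's z in degrees. A call has exactly 8 rows; each row shifts and turns the commanded pose from where the row before left it, along the tool's axes as they then stand; what a row does not reach is not made up. A row lasts 1/8 s, in which the tool goes at most 62.5 mm and 10.7 degrees, less where a joint would pass 70% of its speed; a pose out of reach is approached as far as the arm can. A call is refused whole if a number of a shift passes 1 or a number of a turn 10.7, either way. A call with a gripper value outside its range is refused whole. The fingers move at their own pace and stop on an object; the grip force is fixed at half the most. Time passes only in rows, so rows that do not move let the fingers close, or fill a call up. It gives the time, the measured TCP pose, the force and the opening at its end, in the units of the state.
- manip.state(): the state, without advancing time (a new reading comes with each control period).
- manip.grab_frame(name): name is "scene" or "top"; returns the picture (400x640x3 uint8, red, green, blue); there is no depth.
- manip.camera_params(name): a dict with "fx", "fy", "cx", "cy" (pixels), "xyz" and "orientation" of the camera in the world. Camera axes: x right, y down, z forward; pixel columns grow to the right and rows downward; lengths in m; the calibration is good to about 2 mm. A picture is of the moment at which its call begins. camera_params takes no time and is no camera call.
- manip.job_done(): hands the job in, once; it reports no verdict.
The state is a dict: "time": time; "joint_pos": joint angles; "joint_vel": joint speeds; "joint_efforts": joint torques, N m; "tool_pos": TCP position; "tool_rot": TCP orientation; "contact_force": force on the tool from outside, world axes, zero at the start; "ft_torque": the same for the moment, N m; "gripper_width": opening from 0.0 (shut) to 1.0 (fully open).
Only numpy, scipy, OpenCV 4.12 (cv2) and the standard library are available. Lean on these libraries where they do the work, as an engineer would, in place of code of your own. Each camera call takes 0.05 s, during which the arm holds its last target. There are 200 camera calls.

## Task

The bench magnet's cooling water is to be turned off. Push the loose cover of the grey valve box along its guides, without lifting it, until it lies right over the other bay and the valve handle with the round disc end is fully uncovered; then push that handle clockwise until it is fully shut, across its pipe. Leave the cover there, leave the plain handle as it is, and do not disturb the other things on the bench.

Things in the scene. Friction and masses are not known exactly. Their poses are not given: they have to be found in the camera images.
- valve_box: grey valve box fixed on the bench, 200 (x) x 360 (y), rims 80 high; origin at its underside's centre, z up. Two open bays, 150 (x) x 160 (y) inside, centred at y = -85 and +85, a valve in each. Guides 8 high along both long sides of the rims and stops at both ends: the loose cover slides along y from over one bay to over the other (about 170, up to the end stop)
- cover: loose flat aluminium cover, 180 (x) x 165 (y) x 4 thick, 0.3 to 0.7 kg, sliding with about 1 to 5 N between the guides of the box (2 play each side); origin at the centre of its underside, axes as the box's; it starts over the marked valve's bay, whichever of the two that is
- cover_fin (a point): centre of the upright fin on the middle of the cover: 80 long (x), 10 thick (y), its foot 4 and its top 30 above the cover's underside; this point is 17 above the underside
- marked_bay (a point): centre of the bay that holds the marked valve, at rim height (80 above the bench); axes as the box's
- marked_pivot (a point): point on the vertical turning axis of the marked handle, half-way up the handle, 17 below the rim; it is at x = 45, y = -10 in the bay's frame; axes as the box's
- marked_tip (a point): centre of the round disc, 30 across and 12 thick, that ends the marked handle, 62 from the turning axis, its top 11 below the rim; it moves with the handle. The arm between the two is 14 wide. Beneath it the water pipe's top is 38 below the rim
- marked_handle (a joint): angle of the marked handle, rad: 0 = open, pointing along the box's -x (in line with its pipe); growing clockwise seen from above; 1.571 = shut, against its stop, pointing along the box's +y (across the pipe). Starts anywhere from 0 to 0.35; stiff (about 2 N at the disc) and stays where it is left
- plain_tip (a point): point 62 from the turning axis on the other valve's handle, a plain square-ended bar 75 long and 14 wide with no disc, in the uncovered bay; same height, bay layout and directions as the marked one, to be left as it is
- ref_magnet: loose bystander: solid steel cylinder 40 across, 35 high; origin at the underside's centre; to be left alone
- ring_magnet: loose bystander: steel ring 48 across, 16 high; origin at the underside's centre; to be left alone
- sample_jar: loose bystander: jar 48 across, 70 high; origin at the underside's centre; to be left alone
- probe_case: loose bystander: grey case 110 x 60 x 35 high; origin at the underside's centre; to be left alone
- screwdriver: loose bystander: screwdriver lying flat; origin at its underside; to be left alone
- mug: loose bystander: white mug 76 across, 85 high; origin at the underside's centre; to be left alone
- gauge_block: loose bystander: steel block 30 x 50 x 30 high; origin at the underside's centre; to be left alone

How it is judged:
On the way, in this order (a step that is already met when the one before it is completed fails the run):
1. the cover has been slid clear of the marked valve's bay, lying flat over the other bay (horizontal distance between cover_fin and marked_bay above 0.152 m and z of cover in the frame of valve_box between 0.076 and 0.084 m and angle between cover's own z axis and vertical below 0.04 rad), for 0.2 s.
2. the marked handle is shut (value of joint marked_handle above 1.45 rad and horizontal distance between cover_fin and marked_bay above 0.152 m), for 0.2 s.
At the end, for the whole second after the job is handed in: the cover lies flat and at rest on the rims over the other bay (its middle more than 152 mm from the middle of the marked valve's bay; 170 is fully home), the marked handle is shut (angle above 1.45 rad of 1.571) and at rest, and the plain handle's tip is within 12 mm of where it was (all of step 2 and distance of plain_tip from where it was at the start of the episode below 0.012 m and z of cover in the frame of valve_box between 0.076 and 0.084 m and angle between cover's own z axis and vertical below 0.04 rad and linear speed of cover below 0.02 m/s and velocity of joint marked_handle below 0.05 rad/s); the robot touches nothing.
It fails at once if the cover is lifted or tipped off the rims (z of cover in the frame of valve_box above 0.09 m or angle between cover's own z axis and vertical above 0.1 rad).
It fails at once if the plain handle is turned (distance of plain_tip from where it was at the start of the episode above 0.012 m).
It fails at once if a bystander is moved by more than 20 mm (distance of any of ref_magnet, ring_magnet, sample_jar, probe_case, screwdriver, mug, gauge_block from where it was at the start of the episode above 0.02 m).
It also fails if it takes over 48 s, if anything falls off the work surface, if the arm or the gripper's body presses on something with over 40 N, if the wrist force passes 120 N, or if a joint passes its speed limit or range.

## Working session

There is one attempt and no reset: what is moved stays moved. The work goes in short steps, Python scripts to look and compute and a tool call to move; the robot and the scene stay as the last step left them, time stands still between calls to the robot, and variables do not carry over. Pictures are saved under pics/ and viewed, about 8 in all and at most 12, crops included, and the job is handed in when it is done.

Besides the shell and the picture viewer there is one more tool, called after ">>>" as a command line: name --argument value ..., lists and objects as JSON in quotes. drive_tool: Moves the arm, as the interface text tells. Its arguments: {"type":"object","properties":{"commands":{"type":"string"}},"required":["commands"]}

```bash
mkdir -p pics
cat > h.py <<'E'
import numpy as np, cv2
from plant import manip
from scipy.spatial.transform import Rotation as R
def rot(q): return R.from_quat([q[1],q[2],q[3],q[0]]).as_matrix()
def cam(n):
    c=manip.camera_params(n); return c,rot(c["orientation"]),np.array(c["xyz"])
def ray(n,u,v,z):
    c,M,o=cam(n); d=M@[(u-c["cx"])/c["fx"],(v-c["cy"])/c["fy"],1]; return o+d*(z-o[2])/d[2]
def proj(n,p):
    c,M,o=cam(n); q=M.T@(np.array(p)-o); return c["fx"]*q[0]/q[2]+c["cx"],c["fy"]*q[1]/q[2]+c["cy"]
def snap(n,f):
    im=manip.grab_frame(n)[:,:,::-1].copy(); cv2.imwrite("pics/"+f,im); return im
E
python3 - <<'E'
from h import *
snap("top","t0.png");snap("scene","s0.png")
for n in("top","scene"):print(manip.camera_params(n))
s=manip.state();print(s["time"],s["tool_pos"],s["tool_rot"],s["gripper_width"])
E
```

```text
{'fx': 481.10374410527817, 'fy': 481.10374410527817, 'cx': 321.07792915442695, 'cy': 201.13493390787377, 'xyz': array([0.32761198, 0.02483245, 1.260888  ]), 'orientation': array([-0.06175057,  0.70528901, -0.70385927,  0.05776162])}
{'fx': 401.8799493128721, 'fy': 401.8799493128721, 'cx': 316.7921428241662, 'cy': 194.71763374077858, 'xyz': array([1.07708173, 0.11162818, 0.95230703]), 'orientation': array([-0.18679968,  0.59898845,  0.74587108, -0.22359571])}
0.1 [0.24468562 0.57443894 0.19567275] [-3.00806444e-04  2.00054651e-01  9.79784292e-01 -8.87100131e-04] 1.001967262428882
```

View pics/t0.png

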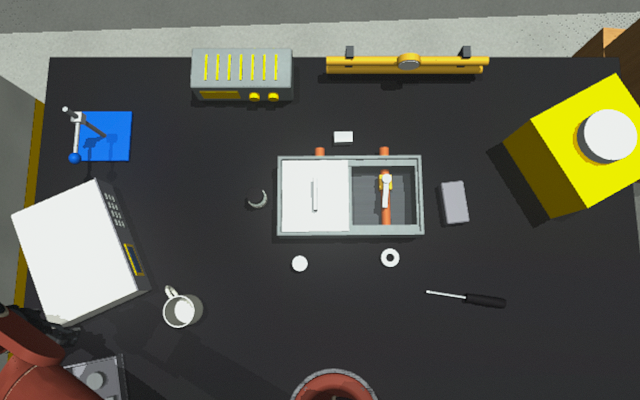

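View pics/s0.png

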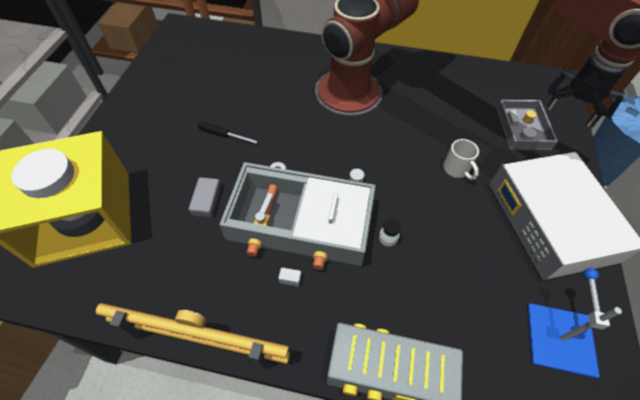

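The top view shows the box around (350,196), with world +x up and +y left. The cover is on the left (+y) bay with its fin at about (315,196). The plain handle is at (386,190) on the right, its pivot towards +x, so the box axes roughly match the world's.

Run:
```python
from h import *
im=cv2.imread("pics/t0.png")
g=im.min(2)
def comp(m,pt,name,z):
    n,l,st,_=cv2.connectedComponentsWithStats(m.astype(np.uint8)); k=l[pt[1],pt[0]]
    c=max(cv2.findContours((l==k).astype(np.uint8),0,2)[0],key=cv2.contourArea)
    r=cv2.minAreaRect(c); b=cv2.boxPoints(r); print(name,r,st[k]); 
    w=np.array([ray("top",*p,z)[:2] for p in b]); print(w.round(4).tolist(),w.mean(0).round(4))
print(im[196,270:430:4].tolist())
comp(g>200,(295,180),"cover",.084)
comp(im.max(2)>75,(300,157),"box",.084)
cv2.imwrite("pics/c0.png",cv2.resize(im[140:250,262:442],None,fx=4.4,fy=4.4,interpolation=cv2.INTER_CUBIC))
```

```text
[[61, 61, 58], [52, 52, 50], [199, 202, 187], [204, 206, 200], [236, 237, 235], [235, 237, 234], [236, 237, 235], [235, 237, 234], [236, 238, 235], [236, 238, 235], [225, 227, 223], [239, 241, 239], [236, 238, 236], [236, 238, 235], [236, 238, 234], [237, 239, 236], [236, 238, 235], [236, 238, 235], [236, 238, 235], [235, 237, 235], [197, 201, 188], [122, 121, 113], [126, 124, 118], [126, 124, 116], [124, 123, 116], [124, 123, 115], [125, 125, 116], [84, 82, 79], [135, 139, 146], [239, 240, 235], [102, 104, 109], [123, 119, 113], [121, 119, 111], [122, 121, 112], [77, 76, 72], [72, 72, 67], [53, 54, 49], [91, 91, 86], [162, 164, 152], [57, 56, 53]]
cover ((314.9247741699219, 195.48458862304688), (70.7901611328125, 67.02401733398438), 89.04515838623047) [ 282  160   68   72 4632]
[[0.632, 0.1334], [0.6351, -0.0354], [0.4561, -0.0371], [0.453, 0.1275]] [0.544  0.0471]
box ((350.0, 190.5), (89.0, 148.0), 90.0) [  276   146   149    90 11289]
[[0.6702, 0.1463], [0.6705, -0.2281], [0.4449, -0.2206], [0.4442, 0.1421]] [ 0.5575 -0.0401]
```

View pics/c0.png

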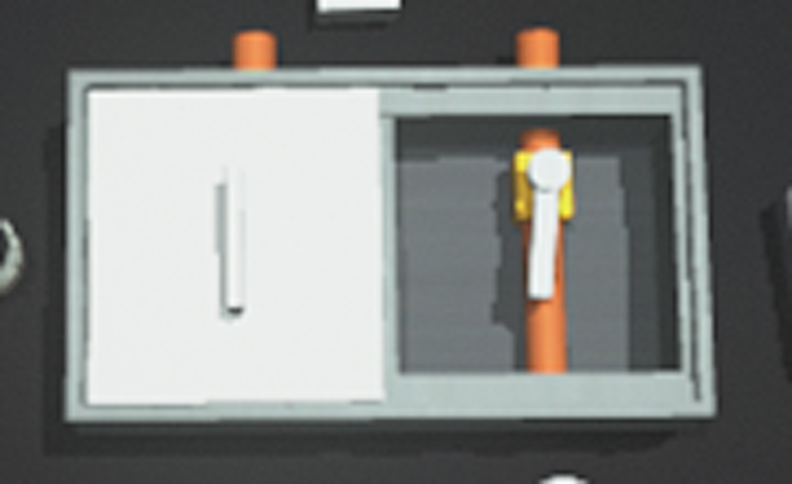

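The crop shows the box rim corners at about (68,70), (700,68), (716,415) and (66,418). The cover corners are at (88,90), (380,90), (384,402) and (88,405), with the fin near (235,240). The plain handle lies almost along -x.

Run:
```python
from h import *
f=lambda P,z:np.array([ray("top",x/4.4+261.6,y/4.4+139.6,z)[:2] for x,y in P])
for n,P,z in(("box",[(68,70),(700,68),(716,415),(66,418)],.088),("cov",[(88,90),(380,90),(384,402),(88,405)],.084),("fintop",[(229,165),(243,165),(243,307),(229,307)],.110),("piv,tip",[(548,170),(540,290)],.07)):
    w=f(P,z);print(n,w.round(4).tolist(),w.mean(0).round(4))
    if len(P)==4:
        e=[w[1]-w[0],w[2]-w[3],w[2]-w[1],w[3]-w[0]];print([round(float(np.hypot(*a)),4) for a in e],[round(float(np.degrees(np.arctan2(a[1],a[0]))),2) for a in e])
s=manip.state();M=rot(s["tool_rot"]);print(M.round(4));
b=np.array([.551,-.039])
```

```text
box [[0.6443, 0.1427], [0.6458, -0.2182], [0.4472, -0.2206], [0.4448, 0.1403]] [ 0.5455 -0.0389]
[0.3609, 0.3609, 0.1986, 0.1995] [-89.75, -89.62, -179.29, -179.29]
cov [[0.6335, 0.1315], [0.6337, -0.0357], [0.4545, -0.0367], [0.4525, 0.1285]] [0.5436 0.0469]
[0.1672, 0.1652, 0.1792, 0.1811] [-89.94, -89.31, -179.68, -179.07]
fintop [[0.5839, 0.0499], [0.5839, 0.0421], [0.504, 0.0418], [0.504, 0.0495]] [0.5439 0.0459]
[0.0078, 0.0077, 0.0799, 0.0799] [-89.93, -89.91, -179.77, -179.71]
piv,tip [[0.5901, -0.1326], [0.5202, -0.1267]] [ 0.5552 -0.1297]
[[-9.20e-01  3.92e-01 -9.00e-04]
 [ 3.92e-01  9.20e-01 -1.60e-03]
 [ 2.00e-04 -1.90e-03 -1.00e+00]]
```

Run:
```python
from h import *
s=manip.state()
for n in("top","scene"):print(n,proj(n,s["tool_pos"]),proj(n,[0,0,0]),proj(n,s["tool_pos"]+np.array([0,0,.15])))
M=rot(s["tool_rot"])
print(M.T@np.array([.544-.2447,.095-.5744,0])/.03)
```

```text
top (np.float64(69.23144231891445), np.float64(321.64023110258245)) (np.float64(333.5913620572336), np.float64(418.0082062891234)) (np.float64(27.014294526187484), np.float64(327.99408348701263))
scene (np.float64(558.5639515603435), np.float64(129.269389868198)) (np.float64(348.46818478491616), np.float64(90.1544329740941)) (np.float64(592.4487984138786), np.float64(83.27999581775764))
[-15.44259633 -10.78982049   0.01643345]
```

>>> drive_tool --commands "0 0 0 -1 0;0 0 0 -1 0;0 0 0 -1 0;0 0 0 -1 0;0 0 0 -1 0;0 -0.965 -0.675 0 0;0 -0.965 -0.675 0 0;0 -0.965 -0.675 0 0"

```text
time: 1.1
tool_pos: [0.3013, 0.484, 0.3461]
tool_rot: [-0.0, 0.2, 0.98, -0.0]
contact_force: [-0.2, 0.1, 0.5]
gripper_width: 0.002
```

>>> drive_tool --commands "0 -0.965 -0.675 0 0;0 -0.965 -0.675 0 0;0 -0.965 -0.675 0 0;0 -0.965 -0.675 0 0;0 -0.965 -0.675 0 0;0 -0.965 -0.675 0 0;0 -0.965 -0.675 0 0;0 -0.965 -0.675 0 0"

```text
time: 2.1
tool_pos: [0.4509, 0.2441, 0.3462]
tool_rot: [-0.0, 0.2, 0.98, -0.0]
contact_force: [0.0, 0.5, -0.5]
gripper_width: -0.001
```

>>> drive_tool --commands "0 -0.965 -0.675 0 0;0 -0.965 -0.675 0 0;0 -0.965 -0.675 0 0;0 -0.965 -0.675 0 0;0 -0.965 -0.675 0 0;0 0 0 0 -7.85;0 0 0 0 -7.85;0 0 0 0 -7.85"

```text
time: 3.1
tool_pos: [0.544, 0.0951, 0.3461]
tool_rot: [-0.001, -0.006, 1.0, -0.0]
contact_force: [-0.8, -0.1, -0.1]
gripper_width: -0.0
```

>>> drive_tool --commands "0 0 0 1 0;0 0 0 1 0;0 0 0 1 0;0 0 0 1 0;0 0 0 1 0;0 0 0 1 0;0 0 0 1 0;0 0 0 0.8 0"

```text
time: 4.1
tool_pos: [0.5431, 0.0953, 0.1107]
tool_rot: [-0.001, -0.004, 1.0, -0.0]
contact_force: [-0.1, -0.5, 0.4]
gripper_width: -0.0
```

>>> drive_tool --commands "0 0 0 0.3 0;0 0 0 0.2 0;0 0 0 0.1 0;0 0 0 0 0;0 0 -0.2 0 0;0 0 -0.2 0 0;0 0 -0.2 0 0;0 0 0 0 0"

```text
time: 5.1
tool_pos: [0.5443, 0.0768, 0.0949]
tool_rot: [0.0, -0.004, 1.0, 0.0]
contact_force: [-0.1, 0.1, -0.3]
gripper_width: 0.001
```

Run:
```python
from h import *
a=snap("scene","s1.png")[140:290,190:410];b=snap("top","t1.png")[130:250,250:450]
cv2.imwrite("pics/c1.png",np.vstack([cv2.resize(a,(440,300)),cv2.resize(b,(440,264))]))
```

```text
(no output)
```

View pics/c1.png

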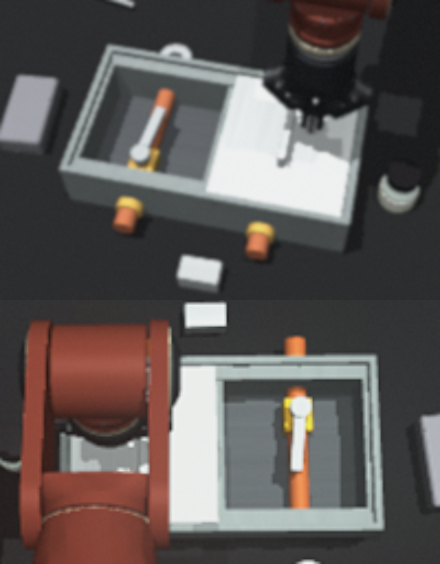

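The fingers are down on the +y side of the fin, close to it and clear of everything else. I'll push now.

>>> drive_tool --commands "0 0 -0.2 0 0;0 0 -0.2 0 0;0 0 -0.3 0 0;0 0 -0.3 0 0;0 0 -0.3 0 0;0 0 -0.3 0 0;0 0 -0.3 0 0;0 0 -0.3 0 0"

```text
time: 6.2
tool_pos: [0.5448, 0.0107, 0.0948]
tool_rot: [-0.0, -0.004, 1.0, 0.0]
contact_force: [0.7, -0.3, 0.2]
gripper_width: 0.003
```

>>> drive_tool --commands "0 0 -0.3 0 0;0 0 -0.3 0 0;0 0 -0.3 0 0;0 0 -0.3 0 0;0 0 -0.3 0 0;0 0 -0.3 0 0;0 0 -0.3 0 0;0 0 -0.3 0 0"

```text
time: 7.2
tool_pos: [0.5454, -0.0613, 0.0948]
tool_rot: [0.0, -0.004, 1.0, 0.0]
contact_force: [0.7, 0.2, 0.4]
gripper_width: 0.002
```

Run:
```python
from h import *
a=snap("scene","s2.png")[140:290,190:410];b=snap("top","t2.png")[130:250,250:450]
cv2.imwrite("pics/c2.png",np.vstack([cv2.resize(a,(440,300)),cv2.resize(b,(440,264))]))
print(manip.state()["contact_force"])
```

```text
[0.12309858 0.33351658 0.14467959]
```

View pics/c2.png

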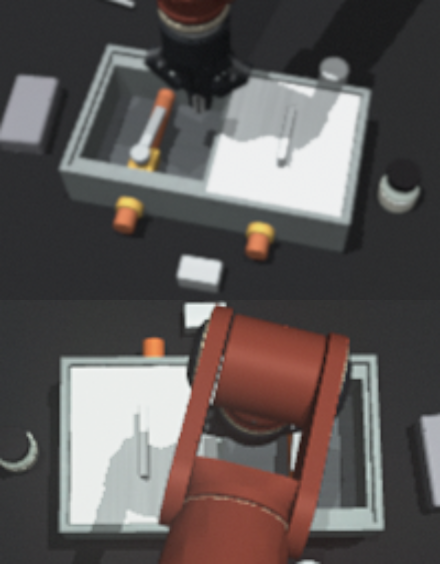

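The cover has not moved. The fin is still in the left bay at (140,440) in the lower panel, while the fingers have passed beyond it. I'll check the heights and projections across both views.

Run:
```python
from h import *
s=manip.state();t=np.array(s["tool_pos"]);print(t,s["joint_pos"])
for n in("scene","top"):
    f=lambda p:np.round(proj(n,p),1)
    print(n,"tcp",f(t),"fin top ends",f([.504,.046,.11]),f([.584,.046,.11]),"cover corners",[f([x,y,.084]) for x in(.4545,.6335) for y in(-.036,.13)],"box bottom -y+x corner",f([.6455,-.22,0]),f([.6455,-.22,.088]))
im=cv2.imread("pics/s2.png")[120:280,190:410]
cv2.imwrite("pics/c3.png",cv2.resize(im,None,fx=3.6,fy=3.6,interpolation=cv2.INTER_CUBIC))
```

```text
[ 0.54546253 -0.06154228  0.09487419] [-2.47873064e-01 -4.30365197e-02  1.88422169e+00 -1.19451639e-04
  1.30022659e+00 -1.82582310e+00]
scene tcp [291.1 200.9] fin top ends [336.  192.1] [329.8 218.6] cover corners [array([308.9, 177.1]), array([370.3, 188.3]), array([292.5, 234.8]), array([359.8, 248.2])] box bottom -y+x corner [225.1 240.3] [218.7 223.8]
top tcp [358.9 193.7] fin top ends [315.1 209.4] [315.3 177.1] cover corners [array([348.6, 231. ]), array([281. , 230.8]), array([348.1, 160.1]), array([282.2, 160.1])] box bottom -y+x corner [414.9 163.8] [421.4 155.2]
```

View pics/c3.png

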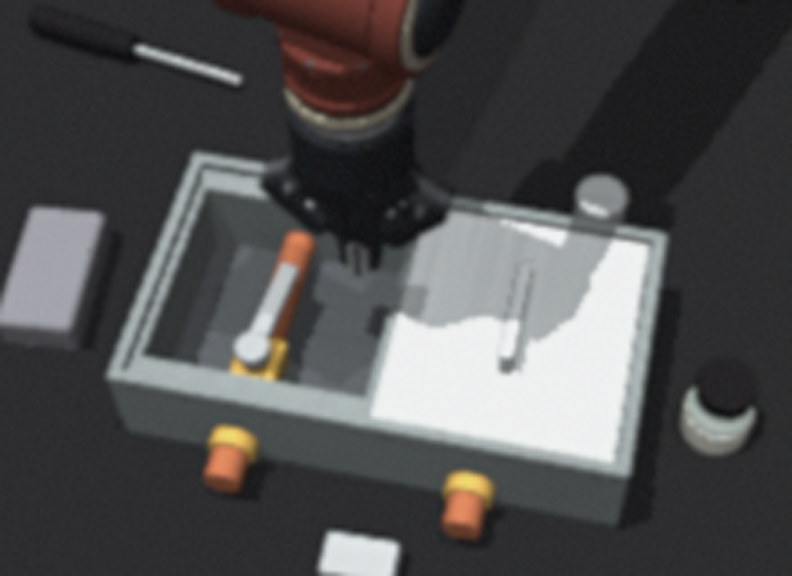

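The fin's projection matches both views, but the fingertip shows at scene pixel (289,195) against a predicted (291,201). So the real tips sit roughly 15–30 mm higher than the reported TCP, and they passed over the fin. I'll go back over and lower carefully on the +y side.

>>> drive_tool --commands "0 0 0 -0.5 0;0 0 0.8 -0.2 0;0 0 0.8 0 0;0 0 0.8 0 0;0 0 0.8 0 0;0 0 0.9 0 0;0 0 0.9 0 0;0 0 0 0.5 0"

```text
time: 8.3
tool_pos: [0.5458, 0.0909, 0.1031]
tool_rot: [0.002, -0.006, 1.0, 0.0]
contact_force: [0.2, -0.5, -0.0]
gripper_width: -0.003
```

>>> drive_tool --commands "0 0 0 0.2 0;0 0 0 0.1 0;0 0 0 0.1 0;0 0 0 0.1 0;0 0 0 0 0;0 0 0 0 0;0 0 0 0 0;0 0 0 0 0"

```text
time: 9.3
tool_pos: [0.5442, 0.0894, 0.0859]
tool_rot: [0.0, -0.004, 1.0, -0.0]
contact_force: [0.0, -0.1, -0.8]
gripper_width: 0.002
```

Run:
```python
from h import *
im=snap("scene","s4.png");t=manip.state()["tool_pos"];print(t,manip.state()["contact_force"])
u,v=proj("scene",t);print(u,v,[np.round(proj("scene",t+np.array([0,0,d])),1) for d in(.01,.02,.03)])
c=im[130:230,280:400].copy();c=cv2.resize(c,None,fx=6,fy=6,interpolation=cv2.INTER_CUBIC)
cv2.circle(c,(int((u-280)*6),int((v-130)*6)),3,(0,0,255),-1);cv2.imwrite("pics/c4.png",c)
```

```text
[0.54421348 0.08938014 0.0859006 ] [-0.496717    0.04077854 -0.18347627]
349.41047130556416 213.43968335668998 [array([349.7, 211.4]), array([350. , 209.3]), array([350.4, 207.1])]
```

View pics/c4.png

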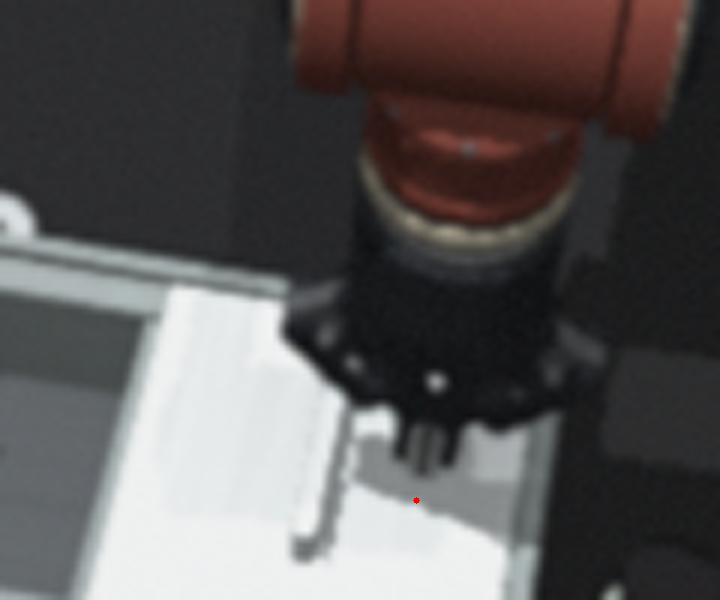

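The real tips show at (428,472) in the crop, about 20 mm above the reported TCP marked at (416,500). I'll lower by about 14 mm and push gently.

>>> drive_tool --commands "0 0 0 0.1 0;0 0 0 0.1 0;0 0 0 0.1 0;0 0 0 0.1 0;0 0 0 0.08 0;0 0 0 0 0;0 0 0 0 0;0 0 0 0 0"

```text
time: 10.35
tool_pos: [0.5443, 0.0893, 0.0716]
tool_rot: [0.0, -0.004, 1.0, -0.0]
contact_force: [-0.0, 0.6, 0.7]
gripper_width: -0.0
```

>>> drive_tool --commands "0 0 -0.2 0 0;0 0 -0.2 0 0;0 0 -0.2 0 0;0 0 -0.2 0 0;0 0 -0.2 0 0;0 0 -0.2 0 0;0 0 -0.2 0 0;0 0 -0.2 0 0"

```text
time: 11.35
tool_pos: [0.5445, 0.0413, 0.0714]
tool_rot: [-0.0, -0.004, 1.0, 0.0]
contact_force: [-0.5, 2.7, 0.5]
gripper_width: -0.004
```

Run:
```python
from h import *
im=snap("scene","s5.png");t=manip.state()["tool_pos"];print(t,manip.state()["contact_force"])
a=im[140:290,190:410];b=snap("top","t5.png")[130:250,250:450]
cv2.imwrite("pics/c5.png",np.vstack([cv2.resize(a,(440,300),interpolation=2),cv2.resize(b,(440,264),interpolation=2)]))
```

```text
[0.54453064 0.04042954 0.0713832 ] [-0.34152098  2.86381268 -0.1295409 ]
```

The push force is 2.8 N against the fin, so the cover is sliding.

>>> drive_tool --commands "0 0 -0.3 0 0;0 0 -0.45 0 0;0 0 -0.45 0 0;0 0 -0.45 0 0;0 0 -0.45 0 0;0 0 -0.45 0 0;0 0 -0.45 0 0;0 0 -0.3 0 0"

```text
time: 12.45
tool_pos: [0.5453, -0.0586, 0.0714]
tool_rot: [-0.0, -0.004, 1.0, 0.0]
contact_force: [-0.5, 3.5, 0.7]
gripper_width: 0.001
```

Run:
```python
from h import *
im=snap("scene","s6.png");t=manip.state()["tool_pos"];print(t,manip.state()["contact_force"])
a=im[140:290,190:410];b=snap("top","t6.png")[130:250,250:450]
cv2.imwrite("pics/c6.png",np.vstack([cv2.resize(a,(550,375),interpolation=2),cv2.resize(b,(370,222),interpolation=2)[:, :550] if 0 else cv2.resize(b,(550,225),interpolation=2)]))
```

```text
[ 0.54538987 -0.05974135  0.0714534 ] [0.64518918 0.06051462 1.00897878]
```

View pics/c6.png

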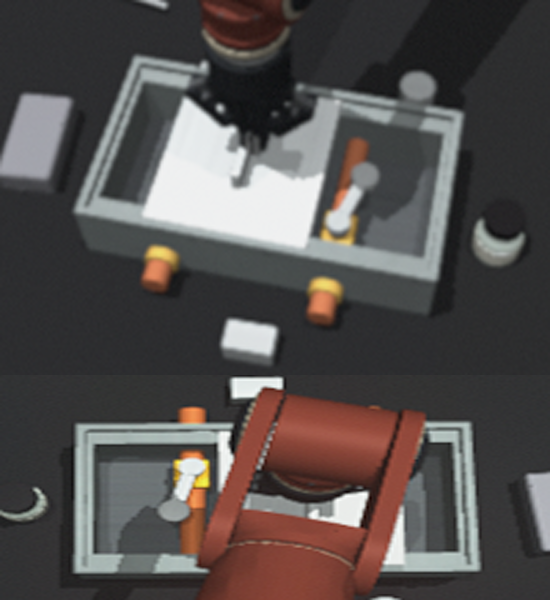

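The cover is sliding flat and the fingers are against the fin. The marked disc is now visible at (365,178) in the upper panel, with the handle already turned slightly clockwise.

>>> drive_tool --commands "0 0 -0.2 0 0;0 0 -0.2 0 0;0 0 -0.2 0 0;0 0 -0.2 0 0;0 0 -0.2 0 0;0 0 -0.15 0 0;0 0 -0.1 0 0;0 0 -0.1 0 0"

```text
time: 13.55
tool_pos: [0.5457, -0.0983, 0.0715]
tool_rot: [0.0, -0.004, 1.0, 0.0]
contact_force: [0.3, 4.3, 1.1]
gripper_width: 0.001
```

>>> drive_tool --commands "0 0 -0.05 0 0;0 0 -0.05 0 0;0 0 -0.05 0 0;0 0 -0.03 0 0;0 0 0 0 0;0 0 0 0 0;0 0 0 0 0;0 0 0 0 0"

```text
time: 14.55
tool_pos: [0.5458, -0.1037, 0.0714]
tool_rot: [0.0, -0.004, 1.0, -0.0]
contact_force: [0.8, 2.1, 1.5]
gripper_width: 0.005
```

>>> drive_tool --commands "0 0 -0.05 0 0;0 0 -0.05 0 0;0 0 -0.05 0 0;0 0 -0.05 0 0;0 0 0 0 0;0 0 0 0 0;0 0 0 0 0;0 0 0 0 0"

```text
time: 15.55
tool_pos: [0.5458, -0.1098, 0.0714]
tool_rot: [0.0, -0.004, 1.0, -0.0]
contact_force: [0.4, 2.0, 1.3]
gripper_width: 0.002
```

>>> drive_tool --commands "0 0 -0.05 0 0;0 0 -0.05 0 0;0 0 -0.05 0 0;0 0 -0.05 0 0;0 0 0 0 0;0 0 0 0 0;0 0 0 0 0;0 0 0 0 0"

```text
time: 16.55
tool_pos: [0.5458, -0.1158, 0.0714]
tool_rot: [-0.0, -0.004, 1.0, -0.0]
contact_force: [-0.4, 1.9, 2.1]
gripper_width: 0.007
```

Still no stop felt. I'll measure the cover's +y edge in the picture.

Run:
```python
from h import *
im=snap("scene","s7.png");snap("top","t7.png")
# predicted +y edge of a fully home cover and sample along rows of world y at x=.62 and .60
for x in(.62,.60,.47):
    v=[]
    for y in np.arange(-.075,-.01,.003):
        u,w=proj("scene",[x,y,.084]); v.append((round(float(y),3),int(cv2.getRectSubPix(im,(1,1),(u,w)).min())))
    print(x,v)
```

```text
0.62 [(-0.075, 238), (-0.072, 238), (-0.069, 238), (-0.066, 239), (-0.063, 238), (-0.06, 238), (-0.057, 239), (-0.054, 239), (-0.051, 240), (-0.048, 232), (-0.045, 179), (-0.042, 144), (-0.039, 161), (-0.036, 165), (-0.033, 136), (-0.03, 101), (-0.027, 90), (-0.024, 93), (-0.021, 99), (-0.018, 103), (-0.015, 101), (-0.012, 98)]
0.6 [(-0.075, 239), (-0.072, 239), (-0.069, 238), (-0.066, 239), (-0.063, 238), (-0.06, 238), (-0.057, 239), (-0.054, 239), (-0.051, 240), (-0.048, 231), (-0.045, 172), (-0.042, 136), (-0.039, 160), (-0.036, 165), (-0.033, 128), (-0.03, 72), (-0.027, 51), (-0.024, 56), (-0.021, 61), (-0.018, 63), (-0.015, 63), (-0.012, 64)]
0.47 [(-0.075, 158), (-0.072, 164), (-0.069, 165), (-0.066, 166), (-0.063, 165), (-0.06, 165), (-0.057, 168), (-0.054, 168), (-0.051, 168), (-0.048, 159), (-0.045, 128), (-0.042, 105), (-0.039, 100), (-0.036, 100), (-0.033, 102), (-0.03, 102), (-0.027, 101), (-0.024, 101), (-0.021, 112), (-0.018, 125), (-0.015, 135), (-0.012, 142)]
```

The cover's +y edge is now at y ≈ -0.045, so its middle is about 170 mm from the marked bay, which means it is home. I'll retreat, lift, and go behind the disc.

>>> drive_tool --commands "0 0 0.5 0 0;0 0 0 -1 0;0 0 0 -1 0;0 0 0 -0.5 0;0 0.31 1 0 0;0 0.31 1 0 0;0 0.31 1 0 0;0 0 0.19 0 0"

```text
time: 17.65
tool_pos: [0.5161, -0.0037, 0.1456]
tool_rot: [-0.001, -0.005, 1.0, -0.0]
contact_force: [0.2, -0.9, -0.7]
gripper_width: 0.001
```

>>> drive_tool --commands "0 0 0 0 7.5;0 0 0 0 7.5;0 0 0 0.3 0;0 0 0 0 0;0 0 0 0 0;0 0 0 0 0;0 0 0 0 0;0 0 0 0 0"

```text
time: 18.65
tool_pos: [0.5171, -0.0051, 0.1375]
tool_rot: [0.0, 0.126, 0.992, -0.0]
contact_force: [-0.3, 0.4, -0.3]
gripper_width: 0.0
```

Run:
```python
from h import *
im=snap("scene","s8.png");tp=snap("top","t8.png");s=manip.state();t=s["tool_pos"];print(t,s["contact_force"],s["joint_pos"])
b=tp[130:250,250:450];a=im[140:290,190:410]
c=cv2.resize(a,(792,540),interpolation=2)
for p,col in((t,(0,0,255)),(np.array(t)+[0,0,.02],(0,255,0)),([.5895,.0365,.069],(255,0,0)),([.530,.053,.069],(255,0,255))):
    u,v=proj("scene",p);cv2.circle(c,(int((u-190)*3.6),int((v-140)*3.6)),2,col,-1)
cv2.imwrite("pics/c8.png",c)
```

```text
[ 0.51706876 -0.00510568  0.13749223] [ 0.42782453 -0.19659636  0.66933068] [-1.53859742e-01 -1.64624798e-01  1.92194557e+00 -9.11347751e-06
  1.38411778e+00 -1.47115737e+00]
```

View pics/c8.png

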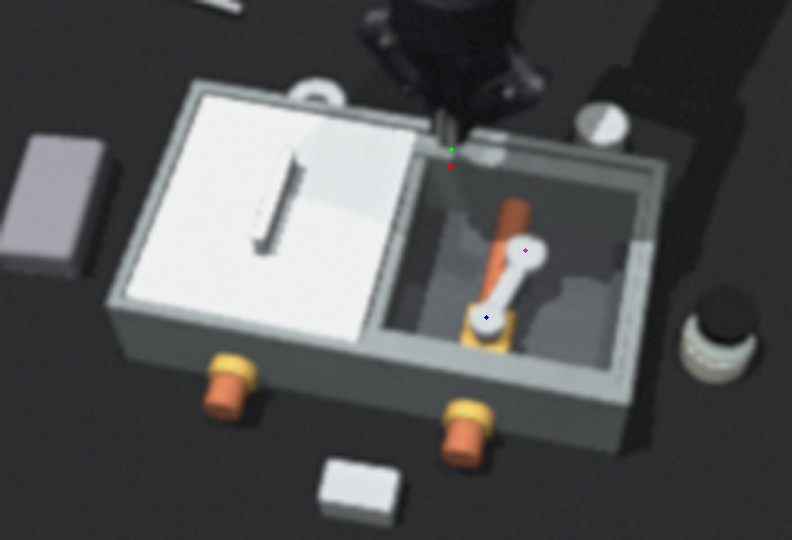

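The cover is fully home against the -y end. The predicted pivot at (487,317) and disc at (525,250) match the image, and the bay is fully uncovered. I'll move slightly towards +y and descend behind the disc.

>>> drive_tool --commands "0 0 0.27 0 0;0 0 0 0 0;0 0 0 0.7 0;0 0 0 0.7 0;0 0 0 0.7 0;0 0 0 0.7 0;0 0 0 0.35 0;0 0 0 0.2 0"

```text
time: 19.75
tool_pos: [0.519, 0.0028, 0.0366]
tool_rot: [-0.0, 0.126, 0.992, -0.0]
contact_force: [0.1, -0.5, 0.3]
gripper_width: 0.003
```

Run:
```python
from h import *
s=manip.state();t=s["tool_pos"];M=rot(s["tool_rot"]);print(t,s["contact_force"])
print("pivot in tool mm",(M.T@(np.array([.5895,.0365,t[2]])-t)*1000).round(1),"disc",(M.T@(np.array([.530,.053,t[2]])-t)*1000).round(1))
```

```text
[0.5190349  0.00279692 0.03657874] [ 0.07112328 -0.53011393  0.31760805]
pivot in tool mm [-59.8  50.3  -0. ] disc [ 2.  51.3 -0. ]
```

>>> drive_tool --commands "0 0 0.22 0 0;0 0 0.22 0 0;0 0 0.22 0 0;0 0.12 0.29 0 8;0 0.12 0.29 0 8;0 0.12 0.29 0 8;0 0.12 0.29 0 8;0 0 0 0 0"

```text
time: 20.75
tool_pos: [0.527, 0.0597, 0.0373]
tool_rot: [0.0, 0.394, 0.919, 0.0]
contact_force: [-0.8, 0.8, 0.5]
gripper_width: 0.001
```

```bash
cat > m.py <<'E'
from h import *
import sys
k=sys.argv[1]
s=manip.state();t=s["tool_pos"];M=rot(s["tool_rot"]);print(t,s["contact_force"],s["joint_pos"][5])
print("pivot in tool mm",(M.T@(np.array([.5895,.0365,t[2]])-t)*1000).round(1),"tool x bearing cw from -x deg",np.degrees(np.arctan2(M[1,0],-M[0,0])))
a=snap("scene","s%s.png"%k)[140:290,190:410];cv2.imwrite("pics/c%s.png"%k,cv2.resize(a,(792,540),interpolation=2))
E
python3 m.py 9
```

```text
[0.527042   0.05969879 0.03732624] [-0.80927965  0.80942915  0.48316063] -0.7891285492520619
pivot in tool mm [-59.9  29.2   0. ] tool x bearing cw from -x deg 46.36471152965511
```

View pics/c9.png

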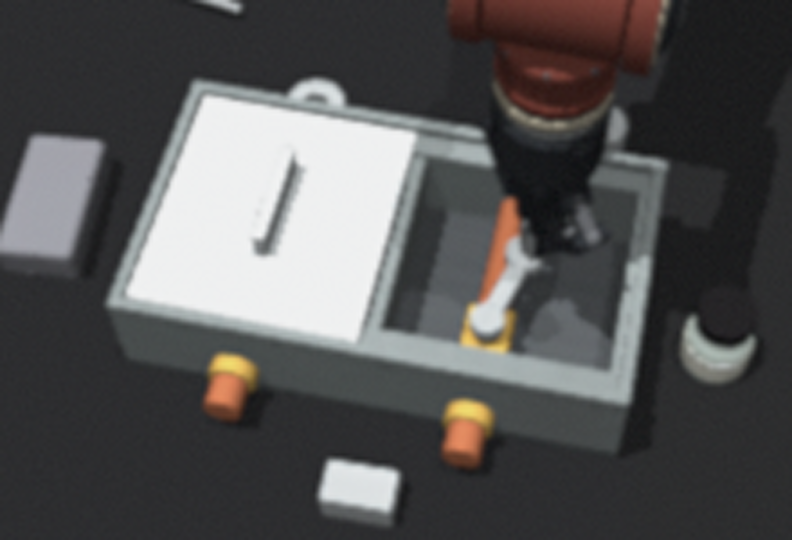

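The disc is still at (525,250) and the fingers hover over it, so the real tips are above 69 mm while the TCP reads 37 mm. The scene view shows the front edge of the 22 mm wide fingers, which I had not allowed for. Correcting for it gives an offset of about 35 mm, which also fits the contacts at the fin. I'll go back behind the disc and lower by another 16 mm.

>>> drive_tool --commands "0 0 0 -0.5 0;0 -0.153 -0.27 0 -8;0 -0.153 -0.27 0 -8;0 -0.153 -0.27 0 -8;0 -0.153 -0.27 0 -8;0 0 -0.35 0 0;0 0 -0.35 0 0;0 0 0 0 0"

```text
time: 21.8
tool_pos: [0.518, 0.0013, 0.0521]
tool_rot: [0.0, 0.127, 0.992, 0.0]
contact_force: [0.5, -0.5, 0.6]
gripper_width: -0.001
```

>>> drive_tool --commands "0 0 0 0.3 0;0 0 0 0.3 0;0 0 0 0.2 0;0 0 0 0.1 0;0 0 0 0.1 0;0 0 0 0.03 0;0 0 0 0 0;0 0 0 0 0"

```text
time: 22.8
tool_pos: [0.5184, 0.002, 0.0213]
tool_rot: [0.0, 0.126, 0.992, 0.0]
contact_force: [-0.1, 1.0, -0.0]
gripper_width: -0.004
```

```bash
python3 m.py 10
```

```text
[0.5184046  0.00201483 0.02127357] [-0.09444766  0.99893668 -0.00445319] -1.4569575341775303
pivot in tool mm [-60.2  51.2   0. ] tool x bearing cw from -x deg 14.529314683538367
```

Nothing touched. I'll advance and start the arc.

>>> drive_tool --commands "0 0 0.22 0 0;0 0 0.22 0 0;0 0 0.22 0 0;0 0.12 0.29 0 8;0 0.12 0.29 0 8;0 0 0 0 0;0 0 0 0 0;0 0 0 0 0"

```text
time: 23.85
tool_pos: [0.5218, 0.0399, 0.0209]
tool_rot: [-0.0, 0.263, 0.965, 0.0]
contact_force: [-0.8, 0.4, -0.2]
gripper_width: 0.004
```

```bash
python3 m.py 11
```

```text
[0.52183485 0.03985759 0.02093929] [-0.83032459  0.38188404 -0.16459839] -1.104912364136176
pivot in tool mm [-60.   31.4  -0. ] tool x bearing cw from -x deg 30.48106492167452
```

View pics/c11.png

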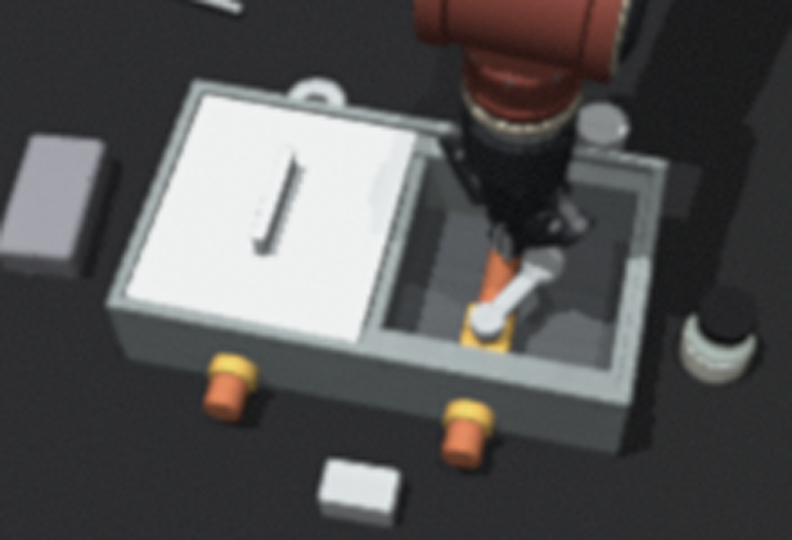

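The disc has moved to (545,263), so the handle is turning. I'll continue the arc.

>>> drive_tool --commands "0 0.125 0.29 0 8;0 0.125 0.29 0 8;0 0.125 0.29 0 8;0 0.125 0.29 0 8;0 0.125 0.29 0 8;0 0.125 0.29 0 8;0 0.06 0.145 0 4;0 0 0 0 0"

```text
time: 24.9
tool_pos: [0.5509, 0.0917, 0.0208]
tool_rot: [-0.0, 0.659, 0.752, -0.0]
contact_force: [0.2, 0.5, -0.1]
gripper_width: 0.001
```

```bash
cat >> m.py <<'E'
# handle angle: bright blob of disc/arm near pivot at z=.069, ring of radius 45..75 mm
im=cv2.imread("pics/s%s.png"%k)
for d in range(0,110,5):
    th=np.radians(d); u,v=proj("scene",[.5895-.04*np.cos(th),.0365+.04*np.sin(th),.069])
    w=proj("scene",[.5895-.06*np.cos(th),.0365+.06*np.sin(th),.069])
    print(d,int(cv2.getRectSubPix(im,(1,1),(u,v)).min()),int(cv2.getRectSubPix(im,(1,1),w).min()),end="; ")
E
python3 m.py 12
```

```text
[0.55087482 0.0916888  0.02077731] [ 0.15590815  0.49108847 -0.10398574] -0.10011898408329739
pivot in tool mm [-59.8  31.   -0. ] tool x bearing cw from -x deg 82.45630710664022
0 84 83; 5 80 76; 10 72 56; 15 57 55; 20 47 73; 25 53 88; 30 64 87; 35 82 87; 40 89 80; 45 88 62; 50 87 79; 55 87 76; 60 88 61; 65 90 78; 70 127 78; 75 177 103; 80 188 120; 85 188 148; 90 166 166; 95 114 129; 100 85 67; 105 79 49;
```

The handle is at about 83°. I'll push it the rest of the way.

>>> drive_tool --commands "0 0.06 0.145 0 4;0 0.06 0.145 0 4;0 0.015 0.075 0 0;0 0 0.05 0 0;0 0 0 0 0;0 0 0 0 0;0 0 0 0 0;0 0 0 0 0"

```text
time: 25.95
tool_pos: [0.5601, 0.0966, 0.0204]
tool_rot: [-0.003, 0.71, 0.705, -0.002]
contact_force: [-9.8, 0.3, 6.2]
gripper_width: -0.002
```

```bash
python3 m.py 13
```

```text
[0.56008736 0.09656844 0.02044981] [-9.81175594  0.29092626  6.18928691] 0.046362656342068966
pivot in tool mm [-59.9  29.8  -0.2] tool x bearing cw from -x deg 90.39547789416224
0 85 84; 5 80 76; 10 71 57; 15 58 63; 20 48 84; 25 53 100; 30 64 92; 35 82 88; 40 88 73; 45 88 57; 50 88 49; 55 87 50; 60 88 100; 65 88 109; 70 87 127; 75 93 143; 80 131 89; 85 178 100; 90 187 120; 95 184 140; 100 152 159; 105 103 116;
```

The force is 9.8 N with the handle at about 90°, so it is against its stop. I'll retreat and lift.

>>> drive_tool --commands "0 0 -0.3 0 0;0 0 -0.4 0 0;0 0 0 0 0;0 0 0 -0.7 0;0 0 0 -1 0;0 0 0 -1 0;0 0 0 -1 0;0 0 0 -1 0"

```text
time: 27.0
tool_pos: [0.5423, 0.0966, 0.1632]
tool_rot: [0.0, 0.71, 0.704, 0.0]
contact_force: [-0.0, 0.2, 0.5]
gripper_width: -0.001
```

>>> drive_tool --commands "0 0 -0.9 -0.5 0;0 0 -0.9 -0.5 0;0 0 -0.9 0 0;0 0 -0.5 0 0;0 0 0 0 0;0 0 0 0 0;0 0 0 0 0;0 0 0 0 0"

```text
time: 28.0
tool_pos: [0.4464, 0.0976, 0.1919]
tool_rot: [-0.0, 0.71, 0.704, -0.0]
contact_force: [-0.1, -0.9, 0.0]
gripper_width: -0.002
```

```bash
python3 m.py 14
python3 - <<'E'
from h import *
b=snap("top","t14.png")[130:280,240:450];a=cv2.imread("pics/s14.png")[140:290,190:410]
cv2.imwrite("pics/c14.png",np.vstack([cv2.resize(a,(440,300),interpolation=2),cv2.resize(b,(440,300),interpolation=2)]))
a=cv2.imread("pics/t0.png").astype(int);
s0=cv2.imread("pics/s0.png").astype(int);s=cv2.imread("pics/s14.png").astype(int)
# plain tip check: pixel diff around plain handle in scene
u,v=map(int,proj("scene",[.525,-.127,.063]));print("plain diff",abs(s-s0)[v-10:v+20,u-10:u+10].max())
E
```

```text
[0.44642999 0.09755486 0.19188346] [-0.09586606 -0.85813723  0.02367922] 0.06135520668344935
pivot in tool mm [-59.7 143.6  -0. ] tool x bearing cw from -x deg 90.53430315868644
0 95 95; 5 93 88; 10 83 65; 15 66 64; 20 59 85; 25 66 100; 30 76 100; 35 94 99; 40 101 98; 45 101 97; 50 100 96; 55 99 99; 60 102 100; 65 102 100; 70 100 100; 75 108 144; 80 158 213; 85 208 216; 90 216 218; 95 210 218; 100 169 204; 105 112 120; plain diff 201
```

View pics/c14.png

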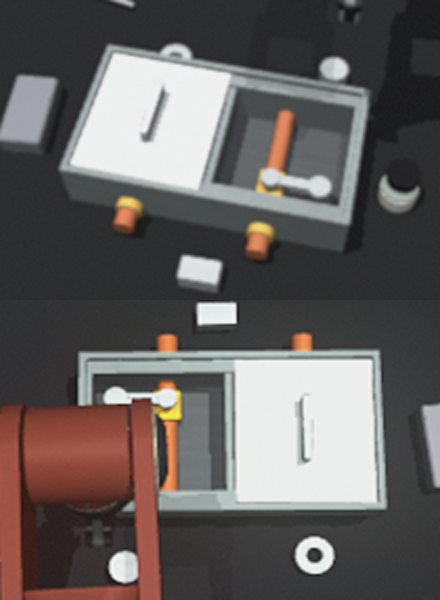

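The handle lies across its pipe at about 90°, the cover is flat and home, the bystanders are in place and the arm is clear. I'm handing in the job.

```bash
python3 -c "
from plant import manip
print(manip.job_done())"
```

```text
the job is handed in; nothing more can be done
None
```

I slid the cover along its guides to the far end of the box. I then pushed the disc handle clockwise until it met its stop, backed the arm off and handed the job in at about 28 s. The hand-in reports no verdict.

**Last checks:**
- **Marked handle:** it read about 90° in the scene image, and the push force rose to 9.8 N at the stop.
- **Cover:** it looked flat and flush at the end of its travel, with its middle about 170 mm from the marked bay. I never felt it hit the end stop; the force stayed near 2 N, so this rests on the images only.
- **Other things on the bench:** those in the last view looked unmoved. The mug and screwdriver were largely out of that crop, and I did not measure any of them.
- **Plain handle:** it is now under the cover, so its final position was not seen. My image comparison there was useless because the cover hides it, but the tool never went down near it.

**What went wrong:** the real fingertips sat about 35 mm above the reported tool position. My first push passed over the fin, and my first handle arc passed over the disc, both without touching anything. I lowered the tool and repeated both. The cover push that worked probably overlapped the fin by only a few millimetres.

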